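# Close a linear stage's slot with its cover strip

### The job

Wind the linear stage's handwheel clockwise until the carriage stands against its stop screws, moving the carriage only with the handwheel. Then pick up the loose aluminium cover strip by its tab, lay it flat on the stage's bed and slide its leading edge (the one farther from the tab) squarely and centrally about 25 mm under the raised lip of the carriage's hinged cover plate without lifting that plate. Finish while still gripping the tab and pressing the strip flat on the bed with about 10 to 15 N; do not let go, and leave the other things on the bench alone.

Things in the scene. Friction and masses are not known exactly. Their poses are not given: they have to be found in the camera images.
- stage: Linear stage fixed on the bench: aluminium bed 120 (x) x 340 (y) x 20 mm high with a dark slot along its middle. Origin: centre of the underside; y runs along the bed to the handwheel end, z up. Bed surface 20 mm above the origin, free from y = -170 mm up to the cover plate between steel rails (8 mm high, 103 mm apart). Grey gear housing with handwheel at y = 130 mm, two stop screws point to -y
- wheel_axis (a point): Point on the handwheel's vertical axis, at the height of the middle of the crank knob (82 mm above the bench)
- crank_knob (a point): Middle of the black crank knob, an upright cylinder of 18 mm diameter, 64 to 96 mm above the bench, standing on the handwheel 38 mm from its axis. It spins freely on its pin, so it can be gripped from above and carried round the axis without turning the gripper. The wheel's rim (45 mm outer radius) lies below it, its top 61 mm above the bench
- handwheel (a joint): Handwheel angle in rad, growing clockwise as seen from above, 0 to 9.42 (limit: carriage at its stop); a full turn drives the carriage 30 mm. Starts between 0 and 3.4. It stays where it is left; turning takes 1 to 2 N at the knob
- carriage (a joint): Carriage position in m along the stage's +y, driven by the handwheel: 0.045 = against the stop screws
- cover (a joint): Angle in rad of the cover plate, 0 = at rest, growing as its lip is lifted. Steel, 84 mm wide (x), 2.5 mm thick, 60 g, hinged on the carriage (dark steel block, 40 mm long, top 46 mm above the bench); falls back by its weight. At rest its flat underside is 3 mm above the bed; the 4 mm strip tucked in raises it by about 0.02, which is expected
- cover_lip (a point): Middle of the cover plate's free front edge, which faces the stage's -y, 60 mm from the hinge; the last 12 mm is bent up as a lead-in, about 8 mm clear above the bed at the edge. Axes as the stage's when the plate is at rest. With the carriage at its stop it is at y = -19 mm of the stage
- strip: Loose aluminium cover strip: flat flange 80 (x) x 100 (y) x 4 mm thick, 120 g; origin at the centre of its underside; y points to the rounded leading edge that goes under the cover plate, z up. To tuck it, its y is parallel to the stage's y
- strip_edge (a point): Middle of the strip's leading edge, 50 mm from its origin along y, 2 mm above the underside
- strip_tab (a point): Grip point in the strip's upright tab, 27 mm above the strip's underside. The tab is 40 mm (x) by 10 mm (y), rises to 36 mm above the underside and stands 25 mm behind the strip's origin (y = -25 mm); grip it across its 10 mm thickness from above
- beaker: Bystander: small clear beaker, 58 mm wide, 70 mm high; origin under its centre
- weigh_boat: Bystander: white square weighing boat, 82 x 82 x 18 mm; origin under its centre
- filter_box: Bystander: small carton, 62 x 90 x 48 mm; origin under its centre
- timer: Bystander: small white timer with three buttons, 62 x 66 x 19 mm; origin under its centre

How it is judged:
By the outcome, as a careful person would: the job done as asked, in the order asked, and still so for the second after the job is handed in, while the arm keeps its last pose, push and grip.
It also fails if it takes over 58 s, if anything falls off the work surface, if the arm or the gripper's body presses on something with over 40 N, if the wrist force passes 120 N, or if a joint passes its speed limit or range.

### The arm

A 7-joint arm with a two-finger parallel gripper is mounted at the origin on a cart in front of the work surface, level with it; the furniture and walls round the work are solid. World frame = base frame: x ahead of the robot, y to its left, z up, the work surface at z = 0. Lengths are in m, angles in degrees, forces in N, time in s.
With the tool pointing down it reaches from about 0.4 to 0.85 m from the base axis. Payload 4.5 kg.
Tool frame: the origin (TCP) lies at the very end of the fingers, on their centre line; the grasp point (between the pads) lies 19 mm behind it (robot.hold_point_z is the distance from the TCP to the grasp point, in m); z points along the fingers, y is the line along which they close (so a half turn about z gives the same grasp; the last joint's range is limited). The gripper opens to 85 mm and grips with 20 to 120 N. Pads are 22 mm wide; open, the fingers measure 114 mm over their backs; the gripper's body (76 mm by 85 mm) begins 54 mm behind the grasp point. The pads swing forward as they close: fully open they stand 13 mm farther back than shut.
Start: joints at [66.165, 39.483, -11.15, 89.685, 9.013, 51.709, -12.324], TCP at [0.272, -0.563, 0.231] pointing down, gripper open.
Joint ranges: [-172.22, 172.22], [-26.19, 119.32], [-84.43, 86.54], [7.71, 146.69], [-57.33, 237.33], [2.42, 119.75], [-152.13, 152.13]. Speed limits (degrees/s): [147.25, 147.25, 180, 180, 180, 180, 180].

### API

Orientations are given as a 3x3 rotation matrix whose columns are the frame's x, y, z axes.
In Python, from cell import state, cams, robot gives the robot as it stands. The module is installed in compiled form; this text tells all that it offers.
- The arm moves only by the tool jog_arm, never from a script. Its argument "rows" is one flat list of numbers, 6 for each row, row after row: the shift along the world's x, y, z in mm, then the turn, a rotation vector about the world's x, y, z in units of 6 degrees (1.0 is 6 degrees). In form: [tx, ty, tz, rx, ry, rz, tx, ty, tz, rx, ry, rz, ...]. A call has 1 to 20 rows; each row shifts and turns the commanded pose from where the row before left it; what a row does not reach is not made up. A row lasts 1/8 s, in which the tool goes at most 62.5 mm and 10.7 degrees, less where a joint would pass 70% of its speed; a pose out of reach is approached as far as the arm can. A call is refused whole if a number of a shift passes 62.5 or a number of a turn 1, either way. A call with a gripper value outside its range is refused whole. "claw" is the closure, from 0 (fully open) to 1 (shut), set as the call begins (left out, the last holds). The fingers move at their own pace and stop on an object; the grip force is fixed at half the most. Time passes only in rows, so rows that do not move let the fingers close. It gives the time, the measured TCP pose, the force, the opening and the grip force at its end, in the units of the state.
- state(): the state, without advancing time (a new reading comes with each control period).
- cams.get_image(name): name is "scene" or "top"; returns a dict with "color" (384x512x3 uint8, red, green, blue), "z_map" (384x512 float32, m along the optical axis (not along the pixel's ray), 0 where there is no reading), "vfov" (degrees; the focal length in pixels is half the picture's height over the tangent of half this angle, whatever the lens; pixels are square), "cx", "cy" (the principal point, pixels), "rvec" (rotation vector, rad) and "tvec" (3), from world to camera coordinates, as OpenCV has them. Camera axes: x right, y down, z forward; pixel columns grow to the right and rows downward; lengths in m; the calibration is good to about 2 mm. A picture is of the moment at which its call begins.
- robot.finish_job(): hands the job in; it is judged then, once.
The state is a dict: "t": time; "qpos": joint angles; "qvel": joint speeds; "joint_torque": joint torques, N m; "tcp_pos": TCP position; "orientation": TCP orientation; "force": force on the tool from outside, world axes, zero at the start; "ft_torque": the same for the moment, N m; "finger_gap": finger opening in m; "grasp_force": force on a finger pad.
Only numpy, scipy, OpenCV 4.12 (cv2) and the standard library are available. Lean on these libraries where they do the work, as an engineer would, in place of code of your own. Each camera call takes 0.05 s, during which the arm holds its last target. There are 200 camera calls.

## Working session

There is one attempt and no reset: what is moved stays moved. The work goes in short steps, Python scripts to look and compute and a tool call to move; the robot and the scene stay as the last step left them, time stands still between calls to the robot, and variables do not carry over. Pictures are saved under pics/ and viewed, at most 12 in all, crops included, and the job is handed in when it is done.

Besides the shell and the picture viewer there is one more tool, called after "Call:" as name(argument=value, ...) on one line, values as JSON. jog_arm: Moves the arm, as the interface text tells. Its arguments: {"type":"object","properties":{"rows":{"type":"array","items":{"type":"number"}},"claw":{"type":"number"}},"required":["rows"]}

```bash
mkdir -p pics; cat > h.py <<'E'
import numpy as np, cv2
from cell import state, cams, robot
def shot(n):
    im=cams.get_image(n); h=im['color'].shape[0]
    f=h/2/np.tan(np.radians(im['vfov'])/2)
    R,_=cv2.Rodrigues(np.array(im['rvec'],float)); t=np.array(im['tvec'],float).ravel()
    z=im['z_map']; v,u=np.mgrid[:z.shape[0],:z.shape[1]]
    P=np.stack([(u-im['cx'])/f*z,(v-im['cy'])/f*z,z],-1)
    im['W']=(P-t)@R; im['W'][z==0]=np.nan
    im.update(R=R,t=t,f=f); return im
def ray(im,u,v,h):
    d=im['R'].T@np.array([(u-im['cx'])/im['f'],(v-im['cy'])/im['f'],1]); c=-im['R'].T@im['t']
    return c+d*(h-c[2])/d[2]
def proj(im,p):
    q=im['R']@np.array(p)+im['t']; return q[:2]/q[2]*im['f']+[im['cx'],im['cy']]
def save(im,name,box=None,s=1):
    c=im['color'][:,:,::-1]
    if box: c=c[box[1]:box[3],box[0]:box[2]]
    cv2.imwrite('pics/'+name,cv2.resize(c,None,fx=s,fy=s,interpolation=cv2.INTER_CUBIC))
E
python3 - <<'E'
from h import *
for n in('top','scene'):
    im=shot(n); save(im,n+'0.png',s=1.5); print(n,-im['R'].T@im['t'],im['R'][2],im['f'],im['cx'],im['cy'])
s=state();print(s['t'],s['tcp_pos'],s['orientation'],s['finger_gap'],s['force'],robot.hold_point_z)
E
```

```text
top [0.38521992 0.02317466 1.53310592] [ 0.07608619 -0.00994128 -0.99705168] 419.17880892481134 251.31899859493456 193.10569764518797
scene [-0.20639083  0.65837259  1.19596712] [ 0.48205095 -0.43813494 -0.75872568] 408.5300129871263 255.89186609311992 198.65065923450484
0.1 [ 0.27145177 -0.56232723  0.23054653] [[ 9.00499772e-01  4.34855644e-01 -8.54055928e-04]
 [ 4.34856462e-01 -9.00498604e-01  1.45668124e-03]
 [-1.35630111e-04 -1.68313286e-03 -9.99998574e-01]] 0.08540548304396202 [ 0.409207    0.66054301 -0.7706023 ] 0.0187
```

View pics/top0.png

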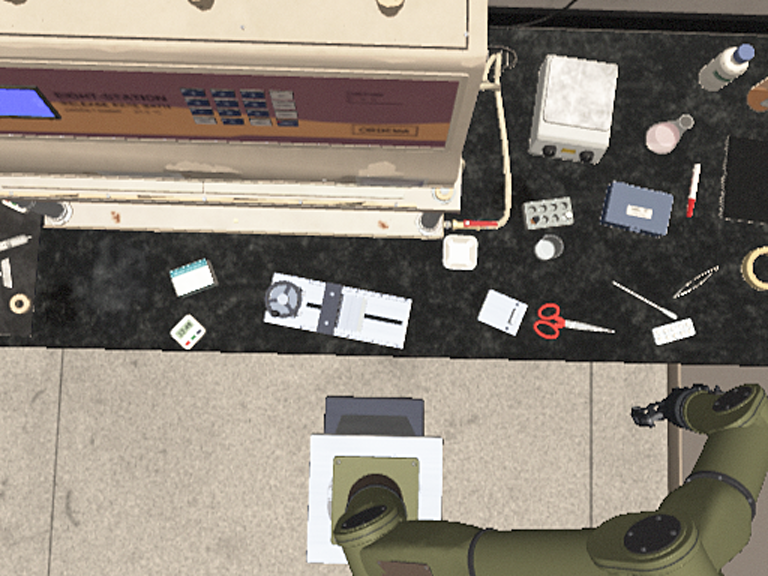

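View pics/scene0.png

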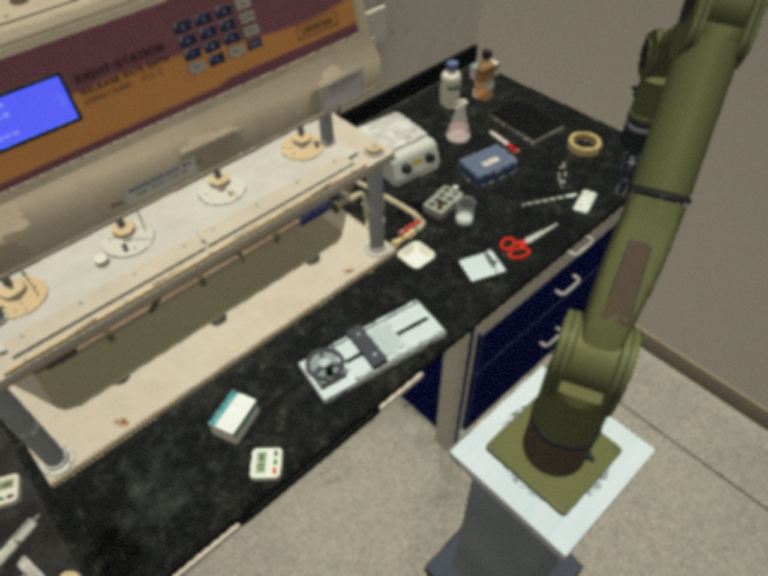

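The top view shows the stage (handwheel ~(188,198), slot end ~(265,215) in native pixels), the strip ~(334,208), weigh boat ~(307,168), box ~(128,185) and timer ~(125,221). The scene view is blurrier but shows the same layout.

```bash
python3 - <<'E'
from h import *
im=shot('top'); save(im,'c1.png',(165,165,365,245),4)
W=im['W']
# bed corners & strip by height/brightness
c=im['color'].astype(int); br=c.min(2)
reg=np.zeros(br.shape,bool); reg[170:245,165:365]=1
z=W[...,2]
for nm,m in (('bed',reg&(z>.01)&(z<.2)&(np.arange(512)<290)[None]),('strip',reg&(br>120)&(np.arange(512)>315)[None]&(np.arange(384)>185)[:,None])):
    m=cv2.morphologyEx(m.astype(np.uint8),cv2.MORPH_OPEN,np.ones((3,3)))
    cs,_=cv2.findContours(m,0,2); k=max(cs,key=cv2.contourArea)
    r=cv2.minAreaRect(k); b=cv2.boxPoints(r); print(nm,r); 
    h=.02 if nm=='bed' else .004
    print(np.array([ray(im,u,v,h) for u,v in b]).round(4))
for u,v in((188,198),(185,190),(265,215),(240,212),(225,205),(334,208),(340,210),(330,205),(220,300),(150,145),(290,145),(270,155)): print(u,v,W[v,u].round(4))
E
```

```text
bed ((223.71641540527344, 206.5700225830078), (97.33232116699219, 34.13538360595703), 11.592175483703613)
[[ 0.4195  0.2894  0.02  ]
 [ 0.541   0.2694  0.02  ]
 [ 0.4793 -0.0775  0.02  ]
 [ 0.3582 -0.0555  0.02  ]]
strip ((334.62933349609375, 207.69827270507812), (27.96826934814453, 22.584707260131836), 23.198591232299805)
[[ 0.4371 -0.235   0.004 ]
 [ 0.514  -0.2666  0.004 ]
 [ 0.4761 -0.3614  0.004 ]
 [ 0.3994 -0.3294  0.004 ]]
188 198 [0.4746 0.2309 0.0578]
185 190 [0.5025 0.2424 0.0581]
265 215 [ 0.4228 -0.0432  0.0222]
240 212 [0.4311 0.047  0.0253]
225 205 [0.4537 0.1004 0.0491]
334 208 [ 0.4553 -0.2954  0.006 ]
340 210 [ 0.4486 -0.3173  0.0065]
330 205 [ 0.4661 -0.2816  0.0012]
220 300 [0.115  0.1101 0.0061]
150 145 [0.661  0.3746 0.0489]
290 145 [ 0.6448 -0.1102  0.2043]
270 155 [ 0.6363 -0.0547  0.0527]
```

View pics/c1.png

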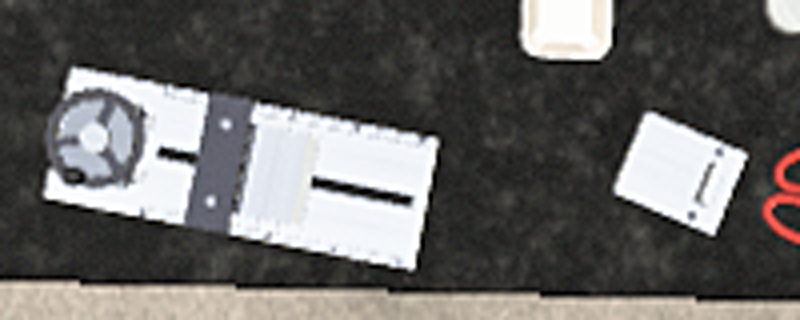

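The crop shows the knob near native (183,208.5), the wheel ring centre ~(189,199), the lip edge ~(242,211) and the strip tab ~(341,211), leading edge to the left.

```bash
python3 - <<'E'
from h import *
im=shot('top'); c=im['color'].astype(int); g=c.sum(2)/3
d=((g<125)).astype(np.uint8); d[:182]=0;d[214:]=0;d[:,:174]=0;d[:,204:]=0
# ring: inside bed only - use fit on connected comp around wheel
yy,xx=np.mgrid[:384,:512]
cen=proj(im,[.472,.2287,.061]); print('pred wheel px',cen)
m=d*(np.hypot(xx-189,yy-199)<14)
ax=ray(im,189,199,.061);print('axis from px',ax)
k=(g<50)&(np.hypot(xx-183,yy-208.5)<4); w=k.nonzero(); print('knob px',w[1].mean(),w[0].mean(),len(w[0]))
kp=ray(im,w[1].mean(),w[0].mean(),.09); print('knob',kp)
print(c[206:213,179:188].sum(2)//3)
o=np.array([.4489,.1008]);Y=np.array([.177,.984]);Y/=np.linalg.norm(Y);X=np.array([Y[1],-Y[0]])
A=o+.13*Y; print('axis stage',A,'knob r',np.linalg.norm(kp[:2]-A),'ang',np.degrees(np.arctan2(*(kp[:2]-A)[::-1])))
# lip along stage centre line: profile at x=20mm off-slot
for xo in(-.025,.025):
  print(xo,[(y,int(g[tuple(np.round(proj(im,[*(o+xo*X+y*.001*Y),.025])[::-1]).astype(int))])) for y in range(-100,60,6)])
s=shot('scene'); print('scene knob px',proj(s,kp),'axis px',proj(s,[*A,.061])); p=proj(s,[*A,.061]).astype(int)
save(s,'s1.png',(p[0]-30,p[1]-60,p[0]+130,p[1]+50),5)
tab=ray(im,341.2,210.7,.036);print('tab',tab)
E
```

```text
pred wheel px [188.46290985 198.68156441]
axis from px [0.47093042 0.22677576 0.061     ]
knob px 183.1 208.7 10
knob [0.43532944 0.24175709 0.09      ]
[[ 93  97 114 170 163 169 189 201 195]
 [106  78  48  43  43  59 131 185 201]
 [169  92  64  71  76  50  26 122 198]
 [240 130  45  71  78  58   6  77 146]
 [254 205  83  35  34   8  26  79  88]
 [252 255 215 179 145 197 195 149 113]
 [247 251 254 255 245 255 255 243 223]]
axis stage [0.47191478 0.22874655] knob r 0.038829896770624345 ang 160.42351562200523
-0.025 [(-100, 245), (-94, 242), (-88, 245), (-82, 245), (-76, 245), (-70, 246), (-64, 227), (-58, 228), (-52, 231), (-46, 233), (-40, 235), (-34, 234), (-28, 229), (-22, 233), (-16, 233), (-10, 250), (-4, 142), (2, 93), (8, 102), (14, 102), (20, 101), (26, 104), (32, 101), (38, 88), (44, 246), (50, 247), (56, 246)]
0.025 [(-100, 244), (-94, 244), (-88, 245), (-82, 244), (-76, 245), (-70, 246), (-64, 238), (-58, 230), (-52, 231), (-46, 234), (-40, 234), (-34, 233), (-28, 229), (-22, 231), (-16, 232), (-10, 248), (-4, 178), (2, 95), (8, 104), (14, 103), (20, 100), (26, 96), (32, 101), (38, 92), (44, 208), (50, 247), (56, 245)]
scene knob px [218.99745238 244.7147137 ] axis px [215.71614571 240.83019816]
tab [ 0.44495318 -0.31505802  0.036     ]
```

View pics/s1.png

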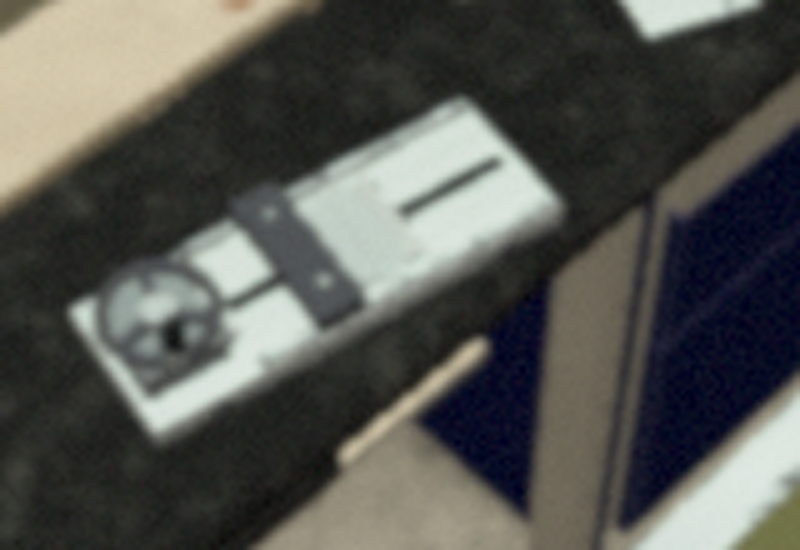

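Call:
jog_arm(rows=[25,10,5,0,0,0,30,20,5,0,0,0,35,30,5,0,0,0,35,40,5,0,0,0,25,45,0,0,0,0,15,45,0,0,0,0,0,45,0,0,0,0,0,45,0,0,0,0,0,45,0,0,0,0,0,45,0,0,0,0,0,45,0,0,0,0,0,45,0,0,0,0,0,45,0,0,0,0,0,45,0,0,0,0,0,45,0,0,0,0,0,40,0,0,0,0], claw=0.3)

```text
t: 2.25
tcp_pos: [0.4367, 0.0739, 0.2515]
orientation: [[0.9, 0.436, 0.001], [0.436, -0.9, 0.0], [0.001, 0.0, -1.0]]
force: [0.7, -1.4, -0.4]
finger_gap: 0.0596
grasp_force: 0.0
```

```bash
python3 - <<'E'
from h import *
s=state();print(s['t'],s['tcp_pos'],s['orientation'].round(3) if hasattr(s['orientation'],'round') else s['orientation'],s['qpos'],s['finger_gap'],s['force'])
im=shot('scene');save(im,'s2.png',s=1.2)
E
```

```text
2.25 [0.43672558 0.07393839 0.25145862] [[ 0.9    0.436  0.001]
 [ 0.436 -0.9    0.   ]
 [ 0.001  0.    -1.   ]] [ -9.0015009   24.51031384  -9.53751547 118.24522689   6.45324434
  37.68779716 -86.98356465] 0.059616528515441566 [ 0.69333167 -1.41742239 -0.42633854]
```

View pics/s2.png

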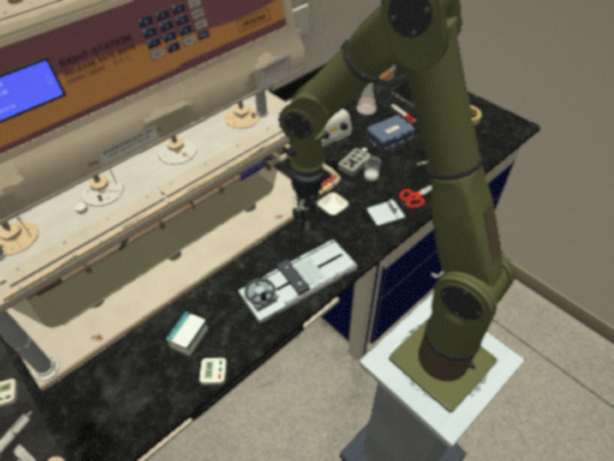

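The arm hovers above the stage with clear space around; everything is undisturbed.

Call:
jog_arm(rows=[0,40,0,0,0,0,-1,40,-10,0,0,0,0,40,-20,0,0,0,0,30,-30,0,0,0,0,18,-30,0,0,0,0,0,-30,0,0,0,0,0,-25,0,0,0,0,0,0,0,0,0,0,0,0,0,0,0])

```text
t: 3.42
tcp_pos: [0.4363, 0.2403, 0.107]
orientation: [[0.901, 0.435, 0.001], [0.435, -0.901, 0.001], [0.001, -0.0, -1.0]]
force: [-0.5, -0.2, 0.2]
finger_gap: 0.0599
grasp_force: 0.0
```

```bash
python3 - <<'E'
from h import *
s=state();print(s['t'],s['tcp_pos'],s['qpos'].round(1),s['force'].round(1))
a=shot('top'); p=proj(a,[.4353,.2418,.09]); x,y=p.astype(int)
print(p,proj(a,s['tcp_pos']));save(a,'k1.png',(x-30,y-30,x+50,y+30),8)
E
```

```text
3.425 [0.43631889 0.24029281 0.10702818] [ -31.1   42.1   -5.   117.8    9.6   20.5 -108. ] [-0.5 -0.2  0.2]
[183.08716919 208.70823392] [182.78913955 208.22608503]
```

View pics/k1.png

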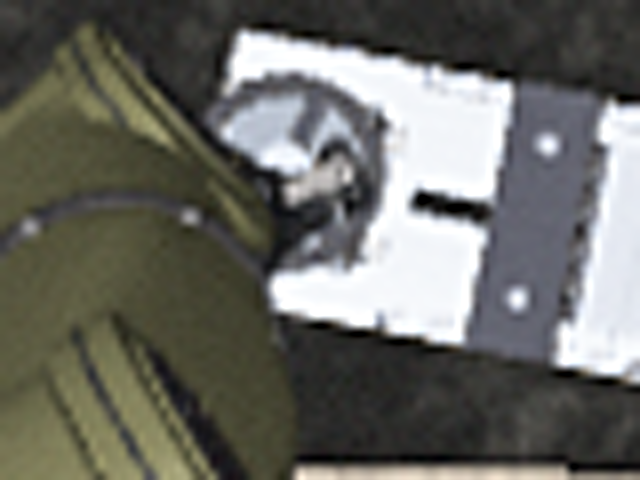

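The wrist hides the knob; the wheel's right half and one finger (~(330,180) in the crop) are visible. Descend and grip.

Call:
jog_arm(rows=[-1,1,-20,0,0,0,0,0,-20,0,0,0,0,0,0,0,0,0])

```text
t: 3.85
tcp_pos: [0.4347, 0.241, 0.0664]
orientation: [[0.901, 0.435, -0.0], [0.435, -0.901, -0.0], [-0.001, 0.0, -1.0]]
force: [0.5, 0.9, 0.1]
finger_gap: 0.0598
grasp_force: 0.0
```

Call:
jog_arm(rows=[0,0,0,0,0,0,0,0,0,0,0,0,0,0,0,0,0,0,0,0,0,0,0,0,0,0,0,0,0,0,0,0,0,0,0,0], claw=1)

```text
t: 4.6
tcp_pos: [0.4352, 0.2417, 0.0674]
orientation: [[0.9, 0.435, 0.001], [0.435, -0.9, 0.001], [0.002, -0.0, -1.0]]
force: [-1.1, 0.4, 5.7]
finger_gap: 0.016
grasp_force: 58.4
```

```bash
python3 - <<'E'
from h import *
s=state();print(s['t'],s['tcp_pos'],s['force'].round(1),s['finger_gap'],s['grasp_force'])
A=np.array([.4715,.2283])
p=s['tcp_pos'][:2]-A; a0=np.degrees(np.arctan2(p[1],p[0]));print(a0,np.hypot(*p))
# 36 steps of 15deg CW, r=38
c=[p]
for i in range(1,41): 
    t=np.radians(a0-15*i); c.append(.038*np.array([np.cos(t),np.sin(t)]))
d=np.diff(np.array(c),axis=0)*1000
acc=np.zeros(2);out=[]
for v in np.cumsum(d,axis=0):
    r=np.round((v-acc)*2)/2; acc=acc+r; out.append(r.tolist())
print(out)
E
```

```text
4.6 [0.43517616 0.2417397  0.06737633] [-1.1  0.4  5.7] 0.01596278790447806 58.38990635733353
159.69569074070424 0.03873044285907786
[[5.5, 8.5], [6.5, 7.5], [8.5, 5.0], [9.5, 3.0], [10.0, 0.5], [9.5, -2.5], [9.0, -4.5], [7.0, -6.5], [5.5, -8.5], [3.0, -9.5], [0.0, -10.0], [-2.0, -9.5], [-4.5, -9.0], [-7.0, -7.0], [-8.5, -5.5], [-9.5, -3.0], [-9.5, -0.5], [-10.0, 2.5], [-8.5, 4.5], [-7.5, 7.0], [-5.0, 8.0], [-3.0, 9.5], [-0.5, 10.0], [2.0, 9.5], [5.0, 9.0], [6.5, 7.5], [8.5, 5.0], [9.5, 3.0], [10.0, 0.5], [9.5, -2.5], [9.0, -4.5], [7.0, -6.5], [5.5, -8.5], [3.0, -9.5], [0.0, -10.0], [-2.0, -9.5], [-4.5, -9.0], [-7.0, -7.0], [-8.5, -5.5], [-9.5, -3.0]]
```

Call:
jog_arm(rows=[5.5,8.5,0,0,0,0,6.5,7.5,0,0,0,0,8.5,5,0,0,0,0,9.5,3,0,0,0,0,10,0.5,0,0,0,0,9.5,-2.5,0,0,0,0])

```text
t: 5.35
tcp_pos: [0.4848, 0.2651, 0.0674]
orientation: [[0.9, 0.436, 0.002], [0.436, -0.9, 0.003], [0.003, -0.002, -1.0]]
force: [-1.2, 1.4, 5.1]
finger_gap: 0.0155
grasp_force: 58.6
```

```bash
python3 - <<'E'
from h import *
s=state();print(s['t'],s['tcp_pos'],s['force'].round(1),s['finger_gap'],s['grasp_force'])
p=s['tcp_pos'][:2]-[.4715,.2283];print(np.degrees(np.arctan2(p[1],p[0])),np.hypot(*p))
E
```

```text
5.35 [0.48478185 0.26508259 0.06741322] [-1.2  1.4  5.1] 0.01552423689890889 58.626663078393904
70.14582123058601 0.039107111672941876
```

Call:
jog_arm(rows=[9,-4.5,0,0,0,0,7,-6.5,0,0,0,0,5.5,-8.5,0,0,0,0,3,-9.5,0,0,0,0,0,-10,0,0,0,0,-2,-9.5,0,0,0,0,-4.5,-9,0,0,0,0,-7,-7,0,0,0,0,-8.5,-5.5,0,0,0,0,-9.5,-3,0,0,0,0])

```text
t: 6.6
tcp_pos: [0.4788, 0.1923, 0.0674]
orientation: [[0.9, 0.436, 0.004], [0.436, -0.9, 0.004], [0.006, -0.002, -1.0]]
force: [0.3, 5.1, 4.3]
finger_gap: 0.016
grasp_force: 58.6
```

Call:
jog_arm(rows=[-9.5,-0.5,0,0,0,0,-10,2.5,0,0,0,0,-8.5,4.5,0,0,0,0,-7.5,7,0,0,0,0,-5,8,0,0,0,0,-3,9.5,0,0,0,0,-0.5,10,0,0,0,0,2,9.5,0,0,0,0,5,9,0,0,0,0,6.5,7.5,0,0,0,0])

```text
t: 7.85
tcp_pos: [0.4454, 0.2575, 0.0673]
orientation: [[0.9, 0.436, -0.002], [0.436, -0.9, -0.0], [-0.002, -0.0, -1.0]]
force: [-3.0, 0.4, 10.4]
finger_gap: 0.0159
grasp_force: 59.3
```

```bash
python3 - <<'E'
from h import *
s=state();print(s['t'],s['tcp_pos'],s['force'].round(1),s['finger_gap'],s['grasp_force'])
p=s['tcp_pos'][:2]-[.4715,.2283];print(np.degrees(np.arctan2(p[1],p[0])),np.hypot(*p))
im=shot('top');g=im['color'].sum(2)/3
o=np.array([.4489,.1008]);Y=np.array([.177,.984]);Y/=np.linalg.norm(Y);X=np.array([Y[1],-Y[0]])
for xo in(-.025,.025):
  print(xo,[(y,int(g[tuple(np.round(proj(im,[*(o+xo*X+y*.001*Y),.025])[::-1]).astype(int))])) for y in range(-70,100,4)])
E
```

```text
7.85 [0.44544961 0.25754095 0.06730834] [-3.   0.4 10.4] 0.015863956580182303 59.3488723912742
131.6974392609583 0.039161917878194515
-0.025 [(-70, 247), (-66, 246), (-62, 247), (-58, 246), (-54, 246), (-50, 248), (-46, 247), (-42, 247), (-38, 247), (-34, 250), (-30, 226), (-26, 231), (-22, 233), (-18, 227), (-14, 233), (-10, 235), (-6, 233), (-2, 234), (2, 232), (6, 230), (10, 234), (14, 236), (18, 235), (22, 242), (26, 238), (30, 133), (34, 85), (38, 103), (42, 105), (46, 98), (50, 100), (54, 105), (58, 103), (62, 104), (66, 105), (70, 102), (74, 111), (78, 255), (82, 238), (86, 232), (90, 248), (94, 186), (98, 85)]
0.025 [(-70, 245), (-66, 247), (-62, 245), (-58, 245), (-54, 246), (-50, 245), (-46, 246), (-42, 246), (-38, 246), (-34, 248), (-30, 232), (-26, 228), (-22, 234), (-18, 228), (-14, 235), (-10, 237), (-6, 236), (-2, 233), (2, 235), (6, 231), (10, 234), (14, 234), (18, 232), (22, 239), (26, 252), (30, 99), (34, 77), (38, 103), (42, 107), (46, 105), (50, 107), (54, 100), (58, 103), (62, 104), (66, 99), (70, 101), (74, 78), (78, 252), (82, 249), (86, 231), (90, 240), (94, 222), (98, 79)]
```

Call:
jog_arm(rows=[8.5,5,0,0,0,0,9.5,3,0,0,0,0,10,0.5,0,0,0,0,9.5,-2.5,0,0,0,0,9,-4.5,0,0,0,0,7,-6.5,0,0,0,0])

```text
t: 8.65
tcp_pos: [0.5013, 0.2529, 0.0674]
orientation: [[0.9, 0.435, 0.002], [0.435, -0.9, 0.002], [0.002, -0.001, -1.0]]
force: [-1.4, 0.5, 8.7]
finger_gap: 0.0161
grasp_force: 59.1
```

Call:
jog_arm(rows=[5.5,-8.5,0,0,0,0,1.5,-5,0,0,0,0])

```text
t: 8.9
tcp_pos: [0.5082, 0.2383, 0.0674]
orientation: [[0.901, 0.434, 0.002], [0.434, -0.901, 0.001], [0.002, 0.0, -1.0]]
force: [-0.8, 1.3, 7.9]
finger_gap: 0.0163
grasp_force: 59.1
```

Call:
jog_arm(rows=[1.5,-5,0,0,0,0])

```text
t: 9.02
tcp_pos: [0.509, 0.2337, 0.0674]
orientation: [[0.901, 0.435, 0.001], [0.435, -0.901, 0.0], [0.001, -0.0, -1.0]]
force: [-3.0, 0.6, 8.7]
finger_gap: 0.0159
grasp_force: 59.2
```

Call:
jog_arm(rows=[0,-4,0,0,0,0])

```text
t: 9.15
tcp_pos: [0.5093, 0.2297, 0.0674]
orientation: [[0.901, 0.434, 0.001], [0.434, -0.901, 0.001], [0.002, -0.0, -1.0]]
force: [-1.0, 1.6, 9.4]
finger_gap: 0.0159
grasp_force: 59.1
```

Call:
jog_arm(rows=[0,-4,0,0,0,0])

```text
t: 9.28
tcp_pos: [0.5091, 0.2259, 0.0674]
orientation: [[0.901, 0.435, 0.001], [0.435, -0.901, 0.001], [0.001, -0.0, -1.0]]
force: [-1.7, 2.2, 8.4]
finger_gap: 0.0163
grasp_force: 59.1
```

Call:
jog_arm(rows=[-0.5,-4,0,0,0,0])

```text
t: 9.4
tcp_pos: [0.5086, 0.2224, 0.0674]
orientation: [[0.9, 0.435, 0.001], [0.435, -0.9, 0.001], [0.002, -0.001, -1.0]]
force: [-1.0, 4.9, 7.2]
finger_gap: 0.0162
grasp_force: 59.0
```

Call:
jog_arm(rows=[-1,-3,0,0,0,0])

```text
t: 9.52
tcp_pos: [0.5085, 0.222, 0.0674]
orientation: [[0.9, 0.436, 0.004], [0.436, -0.9, 0.006], [0.006, -0.003, -1.0]]
force: [0.6, 8.8, 4.0]
finger_gap: 0.0159
grasp_force: 58.6
```

Call:
jog_arm(rows=[-1,-2,0,0,0,0])

```text
t: 9.65
tcp_pos: [0.5085, 0.2218, 0.0675]
orientation: [[0.899, 0.437, 0.006], [0.437, -0.899, 0.008], [0.009, -0.005, -1.0]]
force: [2.6, 10.3, 0.9]
finger_gap: 0.016
grasp_force: 58.4
```

Call:
jog_arm(rows=[1,3,0,0,0,0])

```text
t: 9.78
tcp_pos: [0.5086, 0.2226, 0.0674]
orientation: [[0.9, 0.436, 0.004], [0.436, -0.9, 0.005], [0.005, -0.003, -1.0]]
force: [-0.8, 3.1, 6.6]
finger_gap: 0.0158
grasp_force: 59.2
```

Call:
jog_arm(rows=[0,0,0,0,0,0,0,0,0,0,0,0,0,0,0,0,0,0,0,0,0,0,0,0], claw=0.3)

```text
t: 10.28
tcp_pos: [0.5071, 0.2191, 0.0661]
orientation: [[0.901, 0.434, -0.0], [0.434, -0.901, -0.001], [-0.001, 0.0, -1.0]]
force: [-0.3, -0.7, 0.1]
finger_gap: 0.0596
grasp_force: 0.0
```

Call:
jog_arm(rows=[0,0,20,0,0,0,0,0,30,0,0,0,0,-20,40,0,0,0,0,-40,30,0,0,-1,-10,-45,30,0,0,-1,-10,-45,0,0,0,-1,0,-45,0,0,0,-1,0,-45,0,0,0,-1,0,-45,0,0,0,-1,0,-45,0,0,0,-1,0,-45,0,0,0,-1,0,-40,0,0,0,0,0,-20,0,0,0,0,0,0,0,0,0,0])

```text
t: 12.02
tcp_pos: [0.4866, -0.2172, 0.2162]
orientation: [[0.924, -0.382, -0.001], [-0.382, -0.924, -0.001], [-0.0, 0.001, -1.0]]
force: [-0.5, 0.3, 0.3]
finger_gap: 0.0597
grasp_force: 0.0
```

```bash
python3 - <<'E'
from h import *
s=state();print(s['t'],s['tcp_pos'],s['orientation'].round(3),s['qpos'].round(1),s['force'].round(1))
im=shot('top');save(im,'t2.png',(165,165,365,245),4);g=im['color'].sum(2)/3
for n,u,v in (('a',0,0),):pass
o=np.array([.4489,.1008]);Y=np.array([.177,.984]);Y/=np.linalg.norm(Y);X=np.array([Y[1],-Y[0]])
for xo in(-.025,.025):
  print(xo,[(y,int(g[tuple(np.round(proj(im,[*(o+xo*X+y*.001*Y),.028])[::-1]).astype(int))])) for y in range(-40,110,3)])
E
```

```text
12.025 [ 0.48655711 -0.21717356  0.21616762] [[ 0.924 -0.382 -0.001]
 [-0.382 -0.924 -0.001]
 [-0.     0.001 -1.   ]] [ 18.5  33.6   0.9 107.   -0.7  39.4 -92.6] [-0.5  0.3  0.3]
-0.025 [(-40, 247), (-37, 246), (-34, 248), (-31, 248), (-28, 248), (-25, 248), (-22, 249), (-19, 235), (-16, 230), (-13, 233), (-10, 232), (-7, 232), (-4, 233), (-1, 234), (2, 236), (5, 234), (8, 234), (11, 233), (14, 235), (17, 230), (20, 234), (23, 235), (26, 235), (29, 234), (32, 238), (35, 252), (38, 140), (41, 140), (44, 131), (47, 100), (50, 104), (53, 104), (56, 100), (59, 100), (62, 106), (65, 100), (68, 98), (71, 104), (74, 104), (77, 105), (80, 99), (83, 91), (86, 170), (89, 255), (92, 255), (95, 189), (98, 86), (101, 78), (104, 93), (107, 103)]
0.025 [(-40, 246), (-37, 246), (-34, 247), (-31, 247), (-28, 247), (-25, 249), (-22, 249), (-19, 225), (-16, 224), (-13, 233), (-10, 230), (-7, 230), (-4, 232), (-1, 236), (2, 237), (5, 236), (8, 235), (11, 235), (14, 234), (17, 231), (20, 233), (23, 236), (26, 236), (29, 234), (32, 238), (35, 249), (38, 176), (41, 111), (44, 104), (47, 50), (50, 104), (53, 107), (56, 107), (59, 101), (62, 107), (65, 104), (68, 103), (71, 102), (74, 102), (77, 99), (80, 100), (83, 89), (86, 177), (89, 251), (92, 251), (95, 175), (98, 80), (101, 82), (104, 99), (107, 122)]
```

View pics/t2.png

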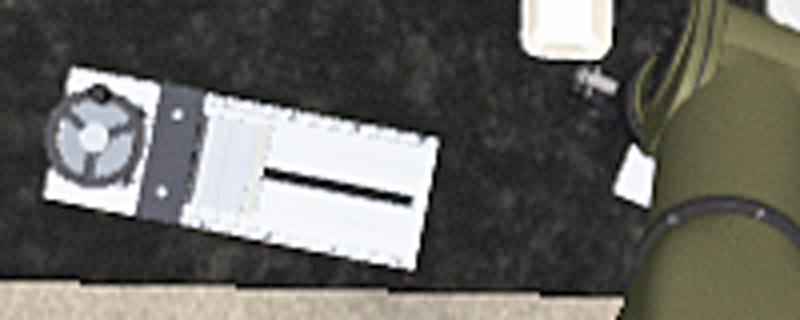

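The crop shows the carriage near the stop with lip at ~(262,165) crop, knob at ~(98,92) crop. I check the knob's angle now against where it stopped (−10°).

```bash
python3 - <<'E'
from h import *
im=shot('top');g=im['color'].sum(2)/3
print(g[183:194,184:196].astype(int))
yy,xx=np.mgrid[:384,:512]
k=(g<50)&(np.hypot(xx-189.5,yy-188)<4);w=k.nonzero();print(w[1].mean(),w[0].mean(),len(w[0]))
kp=ray(im,w[1].mean(),w[0].mean(),.09);print('knob',kp);
for q in((.5085,.2218),(.512,.235),(.4715+.038,.2283)):print(q,proj(im,[*q,.09]))
# housing/block gap, strip visible
E
```

```text
[[255 255 255 243 243 205 206 189 139 125  54  66]
 [251 250 252 254 255 255 255 255 248 243 204 219]
 [249 250 253 255 243 240 245 249 255 255 255 255]
 [254 255 248 230  96  31  73 138 253 255 253 250]
 [247 234 131  48  64  66  62  32 143 251 253 254]
 [120  78  76  38  75  80  79  16  24 125 206 243]
 [ 88  87 102 102  60  61  62   6  33  80  79  80]
 [ 98 146 164 175 131  83  36  65 105 121  92  88]
 [162 209 207 202 201 174 141 157 176 175 144 102]
 [207 200 195 194 199 200 204 200 201 202 201 157]
 [178 203 200 193 195 194 194 195 195 195 200 197]]
190.0 188.0 9
knob [0.50732874 0.22073502 0.09      ]
(0.5085, 0.2218) [189.703583  187.6536448]
(0.512, 0.235) [185.911693   186.54076482]
(0.5095, 0.2283) [187.82842476 187.31439397]
```

Knob is where it stopped; lip at y≈−19 mm, so the carriage is at its stop. Now the strip.

Call:
jog_arm(rows=[-10,-25,-10,0,0,0,-15,-40,-30,0,0,0,-10,-30,-40,0,0,0,-4.5,-8,-40,0,0,0,0,0,-40,0,0,0,0,0,-20,0,0,0,0,0,0,0,0,0])

```text
t: 13.0
tcp_pos: [0.4476, -0.3159, 0.0351]
orientation: [[0.927, -0.376, -0.002], [-0.376, -0.927, 0.003], [-0.003, -0.002, -1.0]]
force: [-0.2, -0.6, 1.0]
finger_gap: 0.0599
grasp_force: 0.0
```

```bash
python3 - <<'E'
from h import *
s=state();print(s['t'],s['tcp_pos'],s['force'].round(1))
im=shot('scene'); p=proj(im,[.447,-.32,.03]);x,y=p.astype(int);print(p,proj(im,s['tcp_pos']))
save(im,'s3.png',(x-50,y-40,x+50,y+35),8)
E
```

```text
13.0 [ 0.44758171 -0.31590233  0.0350571 ] [-0.2 -0.6  1. ]
[326.70669242 170.41401721] [326.07054871 169.95394378]
```

View pics/s3.png

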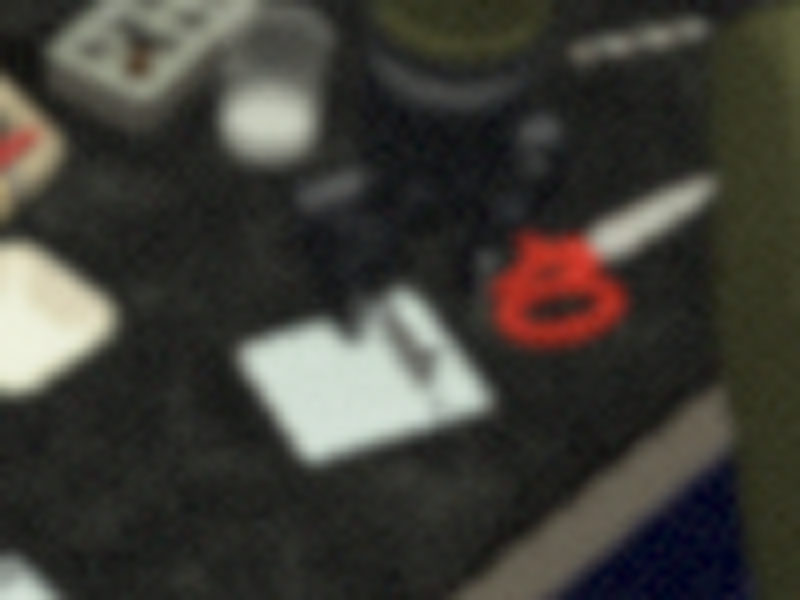

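The view shows the tab between the fingers at ~(405,335) crop, with the rear finger close to the scissors, so I narrow the opening before descending.

Call:
jog_arm(rows=[0,0,5,0,0,0,0,0,0,0,0,0,0,0,0,0,0,0], claw=0.62)

```text
t: 13.42
tcp_pos: [0.4482, -0.3186, 0.0422]
orientation: [[0.926, -0.378, 0.001], [-0.378, -0.926, -0.001], [0.001, 0.0, -1.0]]
force: [-0.6, 0.3, -0.4]
finger_gap: 0.0326
grasp_force: 0.0
```

Call:
jog_arm(rows=[-0.5,-2.5,-5,0,0,0,0,0,-10,0,0,0,0,0,-10,0,0,0,0,0,-4,0,0,0,0,0,-2,0,0,0,0,0,0,0,0,0])

```text
t: 14.18
tcp_pos: [0.4473, -0.3208, 0.0102]
orientation: [[0.926, -0.378, -0.0], [-0.378, -0.926, -0.0], [-0.0, 0.0, -1.0]]
force: [-0.0, -0.5, 0.5]
finger_gap: 0.0324
grasp_force: 0.0
```

Call:
jog_arm(rows=[0,0,-2,0,0,0,0,0,0,0,0,0,0,0,0,0,0,0,0,0,0,0,0,0,0,0,0,0,0,0,0,0,0,0,0,0], claw=1)

```text
t: 14.92
tcp_pos: [0.4474, -0.321, 0.0085]
orientation: [[0.926, -0.378, 0.0], [-0.378, -0.926, -0.0], [0.0, 0.0, -1.0]]
force: [0.0, -0.5, 3.8]
finger_gap: 0.0092
grasp_force: 58.8
```

Call:
jog_arm(rows=[0,0,15,0,0,0,0,0,30,0,0,0,0,0,30,0,0,0,0,0,0,0,0,0])

```text
t: 15.42
tcp_pos: [0.4485, -0.3217, 0.0858]
orientation: [[0.926, -0.378, 0.004], [-0.378, -0.926, -0.002], [0.004, 0.001, -1.0]]
force: [0.3, -0.5, -2.0]
finger_gap: 0.009
grasp_force: 58.7
```

Call:
jog_arm(rows=[0,20,10,0,0,0,-2,35,10,0,0,0,-2,40,0,0,0,0.5,-3,40,0,0,0,0.5,-3,40,0,0,0,0.5,-3,40,0,0,0,0.5,-3,40,0,0,0,0,-2,35,0,0,0,0,-1,20,0,0,0,0,0,4,0,0,0,0,0,0,0,0,0,0,0,0,0,0,0,0])

```text
t: 16.92
tcp_pos: [0.4281, -0.0079, 0.1033]
orientation: [[0.984, -0.179, -0.0], [-0.179, -0.984, -0.001], [-0.0, 0.001, -1.0]]
force: [-0.4, -0.2, -1.7]
finger_gap: 0.0087
grasp_force: 58.7
```

```bash
cat > bed.py <<'E'
from h import *
im=shot('top');g=cv2.cvtColor(im['color'],cv2.COLOR_RGB2GRAY).astype(float)
def cross(a):  # subpixel first crossing of 140 rising
    i=np.nonzero((a[:-1]<140)&(a[1:]>=140))[0]
    return None if len(i)==0 else i[0]+(140-a[i[0]])/(a[i[0]+1]-a[i[0]])
up=[];lo=[]
for u in list(range(186,200))+list(range(215,270)):
    r=proj(im,[0,0,0])*0; vu=181.6+(u-183)*.186; vl=vu+34
    a=g[int(vu)-7:int(vu)+9,u]; c=cross(a)
    if c is not None: up.append(ray(im,u,int(vu)-7+c,.02))
    b=g[int(vl)-9:int(vl)+8,u][::-1]; c=cross(b)
    if c is not None: lo.append(ray(im,u,int(vl)+7-c,.02))
def fit(P):
    P=np.array(P)[:,:2]
    for _ in range(4):
        k=np.polyfit(P[:,1],P[:,0],1); e=P[:,0]-np.polyval(k,P[:,1]); P=P[abs(e)<max(.0015,1.5*e.std())]
    return k,e.std(),len(P)
for nm,P in(('up',up),('lo',lo)):
    k,e,n=fit(P); print(nm,'heading',90-np.degrees(np.arctan(k[0])),'x at y=0,-.05: ',np.polyval(k,0),np.polyval(k,-.05),e,n)
s=state();print(s['t'],s['tcp_pos'],s['orientation'][:,1],s['force'].round(1),s['finger_gap'])
E
python3 bed.py
```

```text
up heading 80.29432759720011 x at y=0,-.05:  0.49341471508685647 0.4848629637451721 0.0006052141054437132 39
lo heading 80.8073242638112 x at y=0,-.05:  0.3719364839086234 0.36384481016137293 0.0004802887302813279 17
16.975 [ 0.42818876 -0.00792534  0.103324  ] [-1.79513246e-01 -9.83755346e-01  6.42933514e-04] [ 0.9 -0.4 -1. ] 0.008955191864361675
```

```bash
cat > bed2.py <<'E'
from h import *
im=shot('top')
def cross(a,t=140):
    i=np.nonzero((a[:-1]<t)&(a[1:]>=t))[0]
    return None if len(i)==0 else i[0]+(t-a[i[0]])/(a[i[0]+1]-a[i[0]])
N=lambda U,V:(165+(U+.5)/4-.5,165+(V+.5)/4-.5)
def fit(P,ax):
    P=np.array(P)[:,:2]; 
    for _ in range(5):
        k=np.polyfit(P[:,1-ax],P[:,ax],1); e=P[:,ax]-np.polyval(k,P[:,1-ax]); P=P[abs(e)<max(.001,1.8*e.std())]
    return k,e.std(),len(P)
for f in('c1.png','t2.png'):
    g=cv2.imread('pics/'+f,0).astype(float); up=[];lo=[];en=[]
    for U in range(80,430,4):
        vu=67+(U-72)*.187
        a=g[int(vu)-25:int(vu)+25,U];c=cross(a)
        if c is not None: up.append(ray(im,*N(U,int(vu)-25+c),.02))
        vl=198+(U-45)*.187
        V=int(vl)+25;b=g[V-50:V+1,U][::-1];c=cross(b)
        if c is not None and U<410: lo.append(ray(im,*N(U,V-c),.02))
    for V in range(150,262,4):
        b=g[V,400:460][::-1];c=cross(b)
        if c is not None: en.append(ray(im,*N(459-c,V),.02))
    ku,eu,nu=fit(up,0);kl,el,nl=fit(lo,0);ke,ee,ne=fit(en,1)
    print(f,'head',90-np.degrees(np.arctan(ku[0])),90-np.degrees(np.arctan(kl[0])),90+np.degrees(np.arctan(ke[0])),eu,el,ee,nu,nl,ne)
    k=(ku+kl)/2; th=np.arctan(k[0]); print('width',(ku[1]-kl[1])*np.cos(th),'centre x=',k)
    A=np.array([[1,-k[0]],[-ke[0],1]]);E=np.linalg.solve(A,[k[1],ke[1]]);print('end mid',E,'origin',E+.17*np.array([np.sin(th),np.cos(th)]))
    # slot
    m=cv2.inRange(g,0,70)*0; 
    m[150:215,270:430]=(g[150:215,270:430]<110); n,l,st,ce=cv2.connectedComponentsWithStats(m.astype(np.uint8)); 
    i=1+np.argmax(st[1:,4]); v,u=(l==i).nonzero(); W=np.array([ray(im,*N(a,b),.02)[:2] for a,b in zip(u,v)]); d=np.polyfit(W[:,1],W[:,0],1)
    print('slot head',90-np.degrees(np.arctan(d[0])),'off', (np.polyval(d,-.02)-np.polyval(k,-.02))*1000)
E
python3 bed2.py
```

```text
c1.png head 80.36535661732744 80.50510173305635 80.40989625480958 0.00048638227003287686 0.00045039755648150693 0.0005060200805498022 69 67 28
width 0.12090703040897241 centre x= [0.16850521 0.43218965]
end mid [ 0.42111737 -0.06570886] origin [0.44936503 0.10192786]
slot head 80.45901291897471 off -0.00607220165577127
t2.png head 80.32625203257847 80.49270208114305 80.40304504327463 0.00047560713374349795 0.00045124865302180646 0.0005131801068753347 69 69 28
width 0.12087963000527582 centre x= [0.16896757 0.43218279]
end mid [ 0.42107914 -0.06571471] origin [0.44940216 0.10190929]
slot head 80.42352621766669 off 0.014279122390270516
```

Call:
jog_arm(rows=[2.7,0,-15,0,0,0.125,0,0,-25,0,0,0,0,0,-20,0,0,0,0,0,-6,0,0,0,0,0,0,0,0,0])

```text
t: 17.65
tcp_pos: [0.4355, -0.0071, 0.0406]
orientation: [[0.986, -0.165, -0.007], [-0.165, -0.986, -0.0], [-0.007, 0.001, -1.0]]
force: [-0.5, -0.4, -0.7]
finger_gap: 0.0089
grasp_force: 58.5
```

Call:
jog_arm(rows=[0,0,-4,0,0,0,0,0,-2,0,0,0,0,0,0,0,0,0])

```text
t: 18.02
tcp_pos: [0.4369, -0.0069, 0.0367]
orientation: [[0.986, -0.165, -0.01], [-0.165, -0.986, 0.0], [-0.01, 0.002, -1.0]]
force: [-0.1, 0.7, -1.8]
finger_gap: 0.009
grasp_force: 58.5
```

```bash
python3 - <<'E'
from h import *
s=state();p=s['tcp_pos'];y=s['orientation'][:,1];print(s['t'],p,np.degrees(np.arctan2(-y[1],-y[0])),s['orientation'][:,2],s['force'].round(1))
o=np.array([.4494,.1019]);h=np.radians(80.42);Y=np.array([np.cos(h),np.sin(h)]);X=np.array([Y[1],-Y[0]])
print('stage xy of tcp mm',1000*(p[:2]-o)@X,1000*(p[:2]-o)@Y)
im=shot('scene');q=proj(im,[*(o-.05*Y),.02]).astype(int)
save(im,'s4.png',(q[0]-40,q[1]-40,q[0]+40,q[1]+20+0),9)
for n,yy in(('lip',-19),('edge',-37)):
  for xx in(-42,0,42): r=proj(im,[*(o+xx*.001*X+yy*.001*Y),.022]);print(n,xx,(r-[q[0]-40,q[1]-40])*9)
E
```

```text
18.025 [ 0.43693955 -0.00689319  0.03670908] 80.52857574683534 [-1.03922839e-02  1.30216282e-04 -9.99945990e-01] [-0.1  0.7 -1.8]
stage xy of tcp mm 5.819184787851814 -109.34970607737722
lip -42 [363.14644651 468.5974549 ]
lip 0 [304.02486763 396.82486994]
lip 42 [246.74249846 327.28505409]
edge -42 [401.27085558 447.48847344]
edge 0 [341.80529063 376.35848788]
edge 42 [284.18175696 307.43185579]
```

View pics/s4.png

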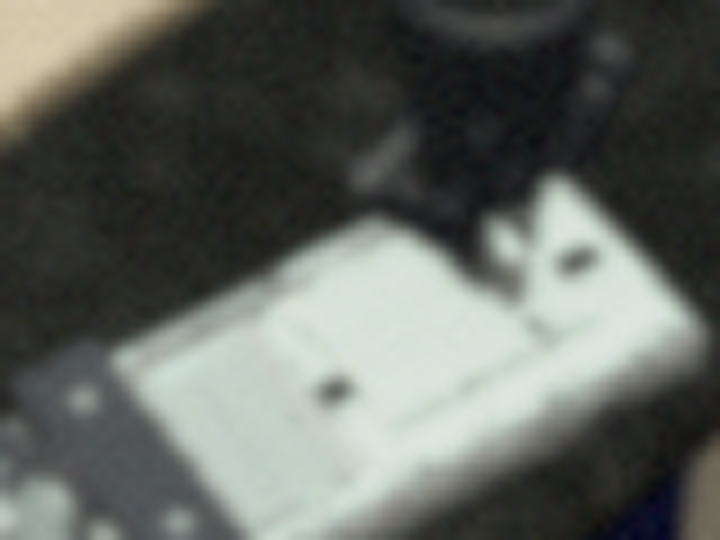

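```bash
python3 - <<'E'
from h import *
s=state();print(s['qpos'].round(2),s['joint_torque'].round(1))
E
```

```text
[ -5.27  49.24   0.29 128.89  -6.44   2.48 -98.13] [  0.  -46.5   1.6  -0.7  -0.    0.    0. ]
```

The wrist joint q6 sits at its lower limit (forearm vertical), which tilted the tool slightly. I'll lift and swing the wrist round by a temporary roll.

Call:
jog_arm(rows=[0,0,25,0,0,0,0,0,30,0,0,0,0,0,10,0,0,0,0,0,0,1,0,0,0,0,0,0,0,0])

```text
t: 18.7
tcp_pos: [0.4364, -0.0099, 0.1012]
orientation: [[0.985, -0.171, -0.011], [-0.169, -0.98, 0.104], [-0.028, -0.101, -0.994]]
force: [-0.2, 0.6, -1.0]
finger_gap: 0.009
grasp_force: 58.9
```

```bash
cat > st.py <<'E'
from h import *
s=state();p=s['tcp_pos'];y=s['orientation'][:,1];print(s['t'],s['qpos'].round(2),p.round(4),'head',np.degrees(np.arctan2(-y[1],-y[0])).round(2),'z',s['orientation'][:,2].round(4),'F',s['force'].round(1),'M',s['ft_torque'].round(2),'gap',round(s['finger_gap'],4))
o=np.array([.4494,.1019]);h=np.radians(80.42);Y=np.array([np.cos(h),np.sin(h)]);X=np.array([Y[1],-Y[0]])
print('stage xy of tcp mm',(1000*(p[:2]-o)@X).round(2),(1000*(p[:2]-o)@Y).round(2), 'world per stage x',X.round(4),'y',Y.round(4))
R=np.column_stack([[*X,0],[*-Y,0],[0,0,-1]])
rv=cv2.Rodrigues(R@np.array(s['orientation']).T)[0].ravel(); print('rot units to go',(np.degrees(rv)/6).round(3))
E
python3 st.py
```

```text
18.7 [  4.1   41.13  -6.85 127.07  -6.89  12.6  -94.19] [ 0.4364 -0.0099  0.1012] head 80.08 z [-0.0108  0.1043 -0.9945] F [-0.2  0.6 -1. ] M [-0.22  0.02  0.04] gap 0.009
stage xy of tcp mm 5.75 -112.37 world per stage x [ 0.9861 -0.1664] y [0.1664 0.9861]
rot units to go [-0.997 -0.106  0.042]
```

Call:
jog_arm(rows=[-10,0,0,-1,0,0,-15,0,0,0,0,0,-8,0,0,0,0,0,0,0,0,0,0,1,0,0,0,0,0,1,0,0,0,0,0,1,0,0,0,0,0,1,0,0,0,0,0,1,0,0,0,0,0,0])

```text
t: 19.82
tcp_pos: [0.4038, -0.007, 0.1014]
orientation: [[0.937, 0.349, -0.01], [0.349, -0.937, -0.006], [-0.011, 0.002, -1.0]]
force: [0.1, -0.2, -1.0]
finger_gap: 0.009
grasp_force: 59.1
```

```bash
python3 st.py
```

```text
19.825 [ -5.01  40.16  -1.24 132.98   8.12   7.52 -83.57] [ 0.4038 -0.007   0.1014] head 110.45 z [-0.0096 -0.0056 -0.9999] F [ 0.1 -0.2 -1. ] M [-0.04 -0.05 -0.02] gap 0.009
stage xy of tcp mm -26.88 -114.93 world per stage x [ 0.9861 -0.1664] y [0.1664 0.9861]
rot units to go [ 0.028 -0.104 -5.004]
```

Call:
jog_arm(rows=[-1,0,-10,0,0,1,0,0,-4,0,0,1,0,0,0,0,0,1,0,0,0,0,0,1,0,0,0,0,0,1,0,0,0,0,0,1,0,0,0,0,0,1,0,0,0,0,0,1,0,0,0,0,0,1,0,0,0,0,0,1,0,0,0,0,0,1,0,0,0,0,0,1,0,0,0,0,0,0])

```text
t: 21.45
tcp_pos: [0.4028, -0.007, 0.0874]
orientation: [[-0.041, 0.999, 0.002], [0.999, 0.041, -0.011], [-0.011, 0.002, -1.0]]
force: [1.2, -0.1, -1.5]
finger_gap: 0.0095
grasp_force: 59.1
```

```bash
python3 st.py
```

```text
21.45 [ -3.2   41.96  -4.65 134.17  43.82   5.4  -47.99] [ 0.4028 -0.007   0.0874] head -177.64 z [ 0.0022 -0.0108 -0.9999] F [ 1.2 -0.1 -1.5] M [ 0.06 -0.   -0.03] gap 0.0095
stage xy of tcp mm -27.86 -115.11 world per stage x [ 0.9861 -0.1664] y [0.1664 0.9861]
rot units to go [  0.093  -0.077 -16.99 ]
```

Call:
jog_arm(rows=[15,-10,0,0,0,0,15,-20,0,0,0,-1,10,-25,0,0,0,-1,5,-25,0,0,0,-1,5,-25,0,0,0,-1,5,-25,0,0,0,-1,2,-25,0,0,0,-1,0,-25,0,0,0,-1,0,-23,0,0,0,-1,0,0,-20,0,0,-1,0,0,-25,0,0,-1,0,0,-15,0,0,0,0,0,0,0,0,0])

```text
t: 23.08
tcp_pos: [0.459, -0.2095, 0.0266]
orientation: [[0.843, 0.538, -0.01], [0.538, -0.843, -0.007], [-0.012, -0.0, -1.0]]
force: [0.7, 0.7, -0.4]
finger_gap: 0.0089
grasp_force: 58.9
```

```bash
python3 st.py
```

```text
23.075 [ 22.27  51.27  -5.52 117.67  22.84  12.6  -60.99] [ 0.459  -0.2095  0.0266] head 122.58 z [-0.0105 -0.0066 -0.9999] F [ 0.7  0.7 -0.4] M [ 0.04 -0.07 -0.03] gap 0.0089
stage xy of tcp mm 61.29 -305.41 world per stage x [ 0.9861 -0.1664] y [0.1664 0.9861]
rot units to go [ 0.024 -0.119 -7.026]
```

Call:
jog_arm(rows=[0,0,-8,0.063,-0.1,0,0,0,-7,0,0,0,0,0,-3,0,0,0,0,0,0,0,0,0])

```text
t: 23.58
tcp_pos: [0.4597, -0.2099, 0.0094]
orientation: [[0.843, 0.538, 0.002], [0.538, -0.843, -0.001], [0.001, 0.002, -1.0]]
force: [0.2, 0.2, -0.9]
finger_gap: 0.009
grasp_force: 59.1
```

Call:
jog_arm(rows=[0,0,0,0,0,0,0,0,0,0,0,0,0,0,0,0,0,0], claw=0.55)

```text
t: 23.95
tcp_pos: [0.4599, -0.21, 0.0097]
orientation: [[0.843, 0.538, 0.003], [0.538, -0.843, -0.001], [0.002, 0.002, -1.0]]
force: [0.6, -0.2, -0.3]
finger_gap: 0.0379
grasp_force: 0.0
```

```bash
python3 st.py
```

```text
23.95 [ 22.15  53.13  -4.67 118.1   23.31   9.46 -61.15] [ 0.4599 -0.21    0.0097] head 122.52 z [ 2.6e-03 -8.0e-04 -1.0e+00] F [ 0.6 -0.2 -0.3] M [-0.01 -0.03  0.03] gap 0.0379
stage xy of tcp mm 62.22 -305.79 world per stage x [ 0.9861 -0.1664] y [0.1664 0.9861]
rot units to go [ 0.017  0.021 -7.017]
```

Call:
jog_arm(rows=[0,0,20,0,0,0,0,0,25,0,0,0,-20,9,25,0,0,0,-25,11,10,0,0,1,-25,11,0,0,0,1,-20,9,0,0,0,1,-6,4,-5,0,0,1,0,0,0,0,0,1,0,0,0,0,0,1,0,0,0,0,0,1,0,0,0,0,0,1,0,0,0,0,0,1,0,0,0,0,0,1,0,0,0,0,0,1,0,0,0,0,0,1])

```text
t: 25.82
tcp_pos: [0.3639, -0.166, 0.0847]
orientation: [[-0.254, 0.967, 0.002], [0.967, 0.254, 0.002], [0.001, 0.002, -1.0]]
force: [-0.1, 0.1, 0.2]
finger_gap: 0.0384
grasp_force: 0.0
```

```bash
python3 st.py
```

```text
25.825 [ 23.35  42.35  -8.56 134.53  59.24   6.57 -27.34] [ 0.3639 -0.166   0.0847] head -165.28 z [ 0.0018  0.0016 -1.    ] F [-0.1  0.1  0.2] M [-0.03  0.01 -0.02] gap 0.0384
stage xy of tcp mm -39.76 -278.42 world per stage x [ 0.9861 -0.1664] y [0.1664 0.9861]
rot units to go [ 7.000e-03  2.600e-02 -1.905e+01]
```

Call:
jog_arm(rows=[0,0,0,0,0,1,0,0,0,0,0,1,0,0,0,0,0,1,0,0,0,0,0,1,0,0,0,0,0,1,0,0,0,0,0,1,0,0,0,0,0,1,0,0,0,0,0,1,0,0,0,0,0,1,5,-2,0,0,0,1,10,-4,0,0,0,1,15,-7,0,0,0,1,15,-7,0,0,0,1,15,-7,0,0,0,1,15,-7,0,0,0,1,15,-7,-15,0,0,1,6,-3,-20,0,0,1,0,0,-10,0,0,1,0,0,0,0,0,0])

```text
t: 28.2
tcp_pos: [0.459, -0.21, 0.0389]
orientation: [[-0.844, -0.536, -0.004], [-0.536, 0.844, 0.001], [0.003, 0.003, -1.0]]
force: [0.0, -0.0, 0.3]
finger_gap: 0.0386
grasp_force: 0.0
```

```bash
python3 st.py
```

```text
28.2 [ 42.85  55.18 -40.04 116.65  66.27  35.24  77.82] [ 0.459  -0.21    0.0389] head -57.56 z [-0.0039  0.0011 -1.    ] F [ 0.  -0.   0.3] M [ 0.04  0.01 -0.06] gap 0.0386
stage xy of tcp mm 61.37 -305.94 world per stage x [ 0.9861 -0.1664] y [0.1664 0.9861]
rot units to go [ 0.039 -0.03  22.996]
```

Call:
jog_arm(rows=[1,0,-10,0,0,0,0,0,-12,0,0,0,0,0,-6,0,0,0,0,0,-2,0,0,0])

```text
t: 28.7
tcp_pos: [0.4605, -0.2098, 0.009]
orientation: [[-0.843, -0.538, -0.003], [-0.538, 0.843, 0.001], [0.002, 0.002, -1.0]]
force: [0.1, 0.2, 0.6]
finger_gap: 0.0383
grasp_force: 0.0
```

Call:
jog_arm(rows=[0,0,0,0,0,0,0,0,0,0,0,0,0,0,0,0,0,0,0,0,0,0,0,0,0,0,0,0,0,0], claw=1)

```text
t: 29.32
tcp_pos: [0.4609, -0.2099, 0.0098]
orientation: [[-0.843, -0.538, -0.002], [-0.538, 0.843, 0.001], [0.001, 0.001, -1.0]]
force: [0.3, 1.0, 4.0]
finger_gap: 0.009
grasp_force: 59.9
```

```bash
python3 st.py
```

```text
29.325 [ 41.36  57.86 -37.45 116.67  71.19  32.96  73.75] [ 0.4609 -0.2099  0.0098] head -57.47 z [-1.8e-03  6.0e-04 -1.0e+00] F [0.3 1.  4. ] M [-0.05  0.13 -0.01] gap 0.009
stage xy of tcp mm 63.19 -305.54 world per stage x [ 0.9861 -0.1664] y [0.1664 0.9861]
rot units to go [ 1.8000e-02 -1.5000e-02  2.2982e+01]
```

Call:
jog_arm(rows=[0,0,20,0,0,0,0,0,25,0,0,0,0,10,20,0,0,-1,-4,25,0,0,0,-1,-5,30,0,0,0,-1,-5,30,0,0,0,-1,-5,30,0,0,0,-1,-5,30,0,0,0,-1,-5,30,0,0,0,-1,0,16,0,0,0,0,0,0,0,0,0,0,0,0,0,0,0,0])

```text
t: 30.82
tcp_pos: [0.4316, -0.0101, 0.0744]
orientation: [[-0.986, 0.166, -0.002], [0.166, 0.986, 0.001], [0.002, 0.001, -1.0]]
force: [0.1, -0.1, -1.9]
finger_gap: 0.0087
grasp_force: 59.1
```

```bash
sed -i 's/R=np.column_stack.*/R=np.column_stack([[*-X,0],[*Y,0],[0,0,-1]])/' st.py; python3 st.py; python3 - <<'E'
from h import *
im=shot('top'); g=cv2.imread('pics/c1.png',0).astype(np.uint8)
m=(g>140).astype(np.uint8); m[:,:560]=0; m[:95]=0; m[:,760:]=0
cs,_=cv2.findContours(m,0,1);k=max(cs,key=cv2.contourArea)
W=np.array([ray(im,165+(u+.5)/4-.5,165+(v+.5)/4-.5,.004)[:2] for u,v in k[:,0]]).astype(np.float32)
r=cv2.minAreaRect(W*1000);b=cv2.boxPoints(r);print(r,b)
h=np.radians(67.8);Y=np.array([np.cos(h),np.sin(h)]);X=np.array([Y[1],-Y[0]])
d=(W-[.4474,-.321])*1000; a=d@X;c=d@Y
for lo in range(-20,75,15):
    q=(c>lo)&(c<lo+15); print(lo,a[q].min().round(1),a[q].max().round(1),((a[q].min()+a[q].max())/2).round(2))
print('y',c.min(),c.max())
E
```

```text
30.825 [ 12.21  45.99 -27.46 128.78  66.55  21.13   7.73] [ 0.4316 -0.0101  0.0744] head -99.54 z [-1.7e-03  8.0e-04 -1.0e+00] F [ 0.1 -0.1 -1.9] M [-0.02  0.02 -0.03] gap 0.0087
stage xy of tcp mm 1.08 -113.43 world per stage x [ 0.9861 -0.1664] y [0.1664 0.9861]
rot units to go [-0.008 -0.016 -0.006]
((456.5333251953125, -297.8895263671875), (102.50021362304688, 83.344970703125), 68.14427947998047) [[ 398.77716 -329.94257]
 [ 476.13165 -360.96942]
 [ 514.2895  -265.8365 ]
 [ 436.935   -234.80963]]
-20 -41.4 41.7 0.12
-5 -41.8 41.0 -0.37
10 -41.6 41.5 -0.08
25 -41.9 41.3 -0.33
40 -41.7 40.2 -0.76
55 -42.2 40.7 -0.72
70 -42.0 40.1 -0.96
y -26.467628940958186 76.09695906158798
```

Call:
jog_arm(rows=[0,0,-20,0,0,0,0,0,-16,0,0,0,0,0,-4,0,0,0,0,0,0,0,0,0])

```text
t: 31.38
tcp_pos: [0.4317, -0.0095, 0.0345]
orientation: [[-0.986, 0.166, -0.001], [0.166, 0.986, 0.002], [0.002, 0.001, -1.0]]
force: [0.1, -0.7, -0.4]
finger_gap: 0.0096
grasp_force: 59.0
```

Call:
jog_arm(rows=[0,0,-2,0,0,0,0,0,-2,0,0,0,0,0,0,0,0,0])

```text
t: 31.75
tcp_pos: [0.4317, -0.009, 0.0306]
orientation: [[-0.986, 0.165, -0.001], [0.165, 0.986, 0.002], [0.001, 0.002, -1.0]]
force: [-0.3, -0.1, -1.1]
finger_gap: 0.009
grasp_force: 59.0
```

```bash
python3 st.py
```

```text
31.75 [  7.35  50.69 -19.77 129.7   84.91  15.11  -9.71] [ 0.4317 -0.009   0.0306] head -99.48 z [-0.001   0.0021 -1.    ] F [-0.3 -0.1 -1.1] M [0.   0.   0.01] gap 0.009
stage xy of tcp mm 1.05 -112.27 world per stage x [ 0.9861 -0.1664] y [0.1664 0.9861]
rot units to go [-0.02  -0.01  -0.016]
```

Call:
jog_arm(rows=[0,0,-1,-0.02,-0.01,-0.016,0,0,-0.5,0,0,0,0,0,0,0,0,0])

```text
t: 32.12
tcp_pos: [0.4319, -0.009, 0.0298]
orientation: [[-0.986, 0.166, 0.001], [0.166, 0.986, -0.001], [-0.001, -0.0, -1.0]]
force: [-0.9, -1.3, 9.2]
finger_gap: 0.0093
grasp_force: 60.8
```

```bash
python3 st.py; python3 - <<'E'
from h import *
im=shot('scene'); o=np.array([.4494,.1019]);h=np.radians(80.42);Y=np.array([np.cos(h),np.sin(h)]);X=np.array([Y[1],-Y[0]])
q=proj(im,[*(o-.05*Y),.02]).astype(int)
c=im['color'][q[1]-30:q[1]+25,q[0]-40:q[0]+40,::-1].astype(float); c=np.clip((c-150)*2.4,0,255).astype(np.uint8)
cv2.imwrite('pics/s5.png',cv2.resize(c,None,fx=9,fy=9,interpolation=cv2.INTER_CUBIC))
for n,yy in(('lip',-19),('edge',-37)):
  for xx in(-40,0,40): print(n,xx,((proj(im,[*(o+xx*.001*X+yy*.001*Y),.024])-[q[0]-40,q[1]-30])*9).round())
E
```

```text
32.125 [  7.27  50.8  -19.83 129.81  86.16  15.32 -11.14] [ 0.4319 -0.009   0.0298] head -99.57 z [ 1.1e-03 -6.0e-04 -1.0e+00] F [-0.9 -1.3  9.2] M [-0.08  0.27  0.02] gap 0.0093
stage xy of tcp mm 1.17 -112.31 world per stage x [ 0.9861 -0.1664] y [0.1664 0.9861]
rot units to go [ 0.005  0.011 -0.001]
lip -40 [360. 372.]
lip 0 [304. 304.]
lip 40 [249. 238.]
edge -40 [398. 351.]
edge 0 [342. 283.]
edge 40 [287. 218.]
```

View pics/s5.png

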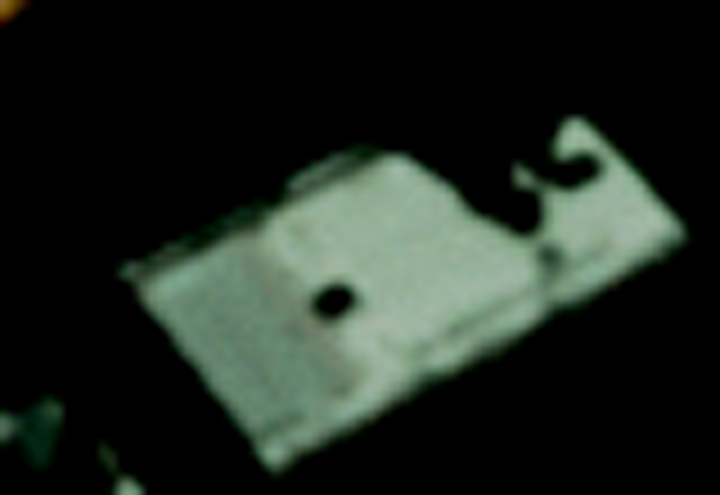

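Call:
jog_arm(rows=[0,0,0.4,0,0,0,0.67,3.94,0,0,0,0,0.67,3.94,0,0,0,0,0.66,3.95,0,0,0,0,0.67,3.94,0,0,0,0,0.67,3.94,0,0,0,0,0.66,3.95,0,0,0,0,0,0,0,0,0,0])

```text
t: 33.17
tcp_pos: [0.4356, 0.0126, 0.0298]
orientation: [[-0.986, 0.168, 0.0], [0.168, 0.986, -0.004], [-0.001, -0.004, -1.0]]
force: [-1.4, -4.9, 8.2]
finger_gap: 0.0094
grasp_force: 60.5
```

```bash
python3 st.py
```

```text
33.175 [  4.71  50.9  -20.5  129.09  83.46  16.13 -11.44] [0.4356 0.0126 0.0298] head -99.67 z [ 2.0e-04 -4.3e-03 -1.0e+00] F [-1.4 -4.9  8.2] M [-0.67  0.2   0.02] gap 0.0094
stage xy of tcp mm 1.24 -90.33 world per stage x [ 0.9861 -0.1664] y [0.1664 0.9861]
rot units to go [0.041 0.002 0.015]
```

Call:
jog_arm(rows=[0,0,0.4,0.02,0,0.01,0.5,3,0,0,0,0,0.5,3,0,0,0,0,0.5,3,0,0,0,0,0.5,3,0,0,0,0,0,0,0,0,0,0])

```text
t: 33.92
tcp_pos: [0.4378, 0.0275, 0.0298]
orientation: [[-0.986, 0.164, -0.0], [0.164, 0.986, 0.003], [0.001, 0.003, -1.0]]
force: [-1.5, -1.9, 2.5]
finger_gap: 0.0086
grasp_force: 59.8
```

```bash
python3 st.py
```

```text
33.925 [  3.53  50.99 -21.15 128.59  81.91  16.28 -11.19] [0.4378 0.0275 0.0298] head -99.47 z [-0.     0.003 -1.   ] F [-1.5 -1.9  2.5] M [-0.55  0.12  0.02] gap 0.0086
stage xy of tcp mm 0.92 -75.27 world per stage x [ 0.9861 -0.1664] y [0.1664 0.9861]
rot units to go [-0.029 -0.    -0.019]
```

Call:
jog_arm(rows=[0.5,3,0,-0.015,0,-0.01,0.5,3,0,0,0,0,0,0.2,0,0,0,0,0,0,-0.5,0,0,0,0,0,0,0,0,0,0,0,0,0,0,0])

```text
t: 34.67
tcp_pos: [0.4389, 0.0337, 0.0298]
orientation: [[-0.986, 0.166, 0.001], [0.166, 0.986, 0.002], [-0.0, 0.002, -1.0]]
force: [-1.1, -1.8, 8.9]
finger_gap: 0.0092
grasp_force: 60.7
```

```bash
python3 st.py; python3 - <<'E'
from h import *
im=shot('scene'); o=np.array([.4494,.1019]);h=np.radians(80.42);Y=np.array([np.cos(h),np.sin(h)]);X=np.array([Y[1],-Y[0]])
q=proj(im,[*(o-.05*Y),.02]).astype(int)
c=im['color'][q[1]-30:q[1]+30,q[0]-45:q[0]+35,::-1].astype(float); c=np.clip((c-60)*1.3,0,255).astype(np.uint8)
cv2.imwrite('pics/s6.png',cv2.resize(c,None,fx=9,fy=9,interpolation=cv2.INTER_CUBIC))
for xx in(-42,0,42): print('lip',xx,((proj(im,[*(o+xx*.001*X-.019*Y),.028])-[q[0]-45,q[1]-30])*9).round())
E
```

```text
34.675 [  2.82  51.03 -21.37 128.37  81.38  16.56 -11.53] [0.4389 0.0337 0.0298] head -99.53 z [ 7.0e-04  1.8e-03 -1.0e+00] F [-1.1 -1.8  8.9] M [-0.48  0.3   0.02] gap 0.0092
stage xy of tcp mm 0.96 -68.96 world per stage x [ 0.9861 -0.1664] y [0.1664 0.9861]
rot units to go [-0.017  0.007 -0.008]
lip -42 [408. 370.]
lip 0 [349. 298.]
lip 42 [291. 228.]
```

View pics/s6.png

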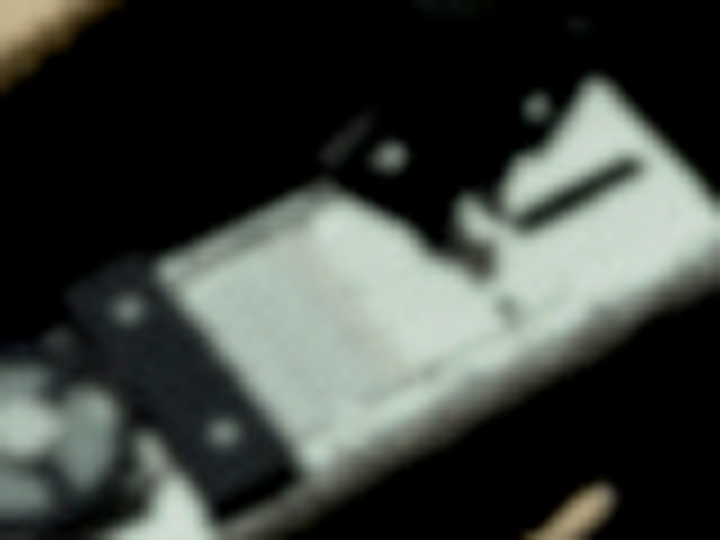

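The view shows the strip running under the lip (slot covered, lip line ~(350,298)), the plate lying in place. Increase the press slightly.

Call:
jog_arm(rows=[0,0,-0.25,0,0,0,0,0,0,0,0,0,0,0,0,0,0,0,0,0,0,0,0,0])

```text
t: 35.22
tcp_pos: [0.4389, 0.0337, 0.0298]
orientation: [[-0.986, 0.166, 0.001], [0.166, 0.986, 0.002], [-0.001, 0.002, -1.0]]
force: [-1.3, -2.7, 12.8]
finger_gap: 0.0085
grasp_force: 61.3
```

Call:
jog_arm(rows=[0,0,0,0,0,0,0,0,0,0,0,0])

```text
t: 35.48
tcp_pos: [0.4389, 0.0338, 0.0298]
orientation: [[-0.986, 0.166, 0.001], [0.166, 0.986, 0.002], [-0.001, 0.002, -1.0]]
force: [-0.7, -2.6, 11.9]
finger_gap: 0.0091
grasp_force: 61.3
```

```bash
python3 - <<'E'
from h import *
f=[state()['force'][2]]
im=shot('top');g=im['color'].sum(2)/3;f.append(state()['force'][2]);shot('scene');f.append(state()['force'][2]);print(f)
k=(g<50);yy,xx=np.mgrid[:384,:512];k&=np.hypot(xx-189.5,yy-188)<4;w=k.nonzero();print(w[1].mean() if len(w[0]) else None,w[0].mean() if len(w[0]) else None)
E
python3 st.py
```

```text
[np.float64(11.855180543278257), np.float64(13.207017126451282), np.float64(12.817536553040942)]
190.0 188.0
35.575 [  2.81  51.03 -21.37 128.38  81.5   16.55 -11.65] [0.4389 0.0338 0.0298] head -99.53 z [ 0.001   0.0018 -1.    ] F [-1.4 -2.6 12.8] M [-0.62  0.44 -0.05] gap 0.0089
stage xy of tcp mm 0.99 -68.94 world per stage x [ 0.9861 -0.1664] y [0.1664 0.9861]
rot units to go [-0.017  0.01  -0.009]
```

Press is ~12.5 N, the wheel knob is unmoved, and the strip is in place, so I hand it in.

```bash
python3 -c "
from cell import robot
print(robot.finish_job())"
```

```text
the job is handed in; nothing more can be done
None
```

The job is handed in at 35.6 s: carriage wound to its stop, strip tucked about 25 mm under the lip, square and central by camera measurement, plate looking at rest in the last picture, tab still gripped and pressed at about 12.5 N, after I had set the strip down once on the bench and re-gripped the tab with the gripper turned 180° because of a wrist joint limit.

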